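# Tip the drained tube rack into the rack warmer and shut the hood

## Robot

A 6-joint arm with a two-finger parallel gripper is mounted at the origin on a cart in front of the work surface, level with it; the furniture and walls round the work are solid. World frame = base frame: x ahead of the robot, y to its left, z up, the work surface at z = 0. Lengths are in mm, angles in rad, forces in N, time in s.
With the tool pointing down it reaches from about 350 to 775 mm from the base axis. Payload 7.3 kg.
Tool frame: the origin (TCP) lies on the mounting face of the last link; the fingertips stand 178 mm ahead of it and the grasp point (between the pads) lies 159 mm ahead of it; z points along the fingers, y is the line along which they close (so a half turn about z gives the same grasp; the last joint's range is limited). The gripper opens to 92 mm and grips with 3 to 60 N. Pads are 19 mm wide; open, the fingers measure 130 mm over their backs; the gripper's body (75 mm by 190 mm) begins 47 mm behind the grasp point.
Start: joints at [1.154, 0.342, 1.524, -0, 1.275, -0.146], TCP at [140.417, 505.876, 404.741] pointing down, gripper open.
Joint ranges: [-2.53, 2.53], [-0.77, 2.02], [0.04, 2.7], [-1, 4.14], [0.28, 2.66], [-3.11, 3.11]. Speed limits (rad/s): [2.57, 2.57, 3.14, 3.14, 3.14, 3.14].

## Interface

Orientations are given as [roll, pitch, yaw] about the fixed x, y, z axes, in that order (R = Rz(yaw) Ry(pitch) Rx(roll)).
In Python, from plant import bot gives the robot as it stands.
- The arm moves only by the tool shift_gripper, called after "Request:" in YAML: its name, and indented under it one key for each argument. Schema: {"type":"object","properties":{"rows":{"type":"array","items":{"type":"array","prefixItems":[{"type":"number"},{"type":"array","items":{"type":"number"},"minItems":3,"maxItems":3},{"type":"number"}],"minItems":3,"maxItems":3},"minItems":1,"maxItems":5},"only":{"type":"string"},"quiet":{"type":"boolean"},"lines":{"type":"string"}},"required":["rows"],"additionalProperties":false}. rows is a list of rows, 1 to 5 of them, each written [opening, [dx, dy, dz], turn]: the finger opening in mm, then dx, dy, dz in mm, then a turn about the tool's z in rad; each row is the pose to reach, as a shift and turn from the pose commanded when the call began, along the tool's axes at that moment; what a row does not reach only later rows make up. A row lasts 1/8 s, in which the tool goes at most 62.5 mm and 0.188 rad, less where a joint would pass 70% of its speed; a pose out of reach is approached as far as the arm can. The fingers move at their own pace and stop on an object; the grip force is fixed at half the most. Time passes only in rows, so rows that do not move let the fingers close. The tool returns the time, the measured TCP pose, the force, the opening and the grip force at its end. only (a regular expression) keeps the lines of the reply that match it, lines (a string "A,B") keeps lines A to B, and quiet returns only ok. Input that does not fit is refused with a message, and nothing moves.
- bot.get_obs(): the state, without advancing time (a new reading comes with each control period).
- bot.capture(name): name is "side" or "top" or "wrist"; returns a dict with "color" (384x512x3 uint8, red, green, blue), "K" (3x3 intrinsics, pixels), "R" (3x3) and "t" (3): a world point X has camera coordinates R X + t. Camera axes: x right, y down, z forward; pixel columns grow to the right and rows downward; lengths in mm; the calibration is good to about 2 mm. A picture is of the moment at which its call begins. There is no depth.
- bot.close_job(): hands the job in; it is judged then, once.
The state is a dict: "time": time; "joint_positions": joint angles; "dq": joint speeds; "tau": joint torques, N m; "tool_pos": TCP position; "tcp_rot": TCP orientation; "contact_force": force on the tool from outside, world axes, zero at the start; "moment": the same for the moment, N m; "grip_width": finger opening in mm; "finger_force": force on a finger pad.
Only numpy, scipy, OpenCV 4.12 (cv2) and the standard library are available. Lean on these libraries where they do the work, as an engineer would, in place of code of your own. Each camera call takes 0.05 s, during which the arm holds its last target. There are 200 camera calls.

## Task

The empty tube rack was stood on its long side to drain, on the low ledge of the rack warmer under the half-open hood. Tip it over with a light push at its upper rim so that it lies on its base with the holes up, slide it gently back until it drops flat into the warmer's sunken bed, and only then close the hood fully. Leave the bottle, canister, petri dish and note block round the warmer where they are.

Things in the scene. Friction and masses are not known exactly. Their poses are not given: they have to be found in the camera images.
- rack: empty blue plastic tube rack, about 0.16 kg, 120 x 175 x 50 mm over all; its solid base plate is 118 x 165 x 8 mm, the hole block above it 114 x 161 mm with its top at 50 mm. Origin: centre of the base's underside; z points out of the holes, y along the 175 mm side, x across. At the start it stands on its -x long side: x points up, z away from the bed, dipping 3 degrees
- rack_upper (a point): middle of the rack's +x side (60 mm from its origin along x, 25 mm along z), at the start 118 mm above the ledge. Push there on the hole side's solid rim, its top 10 mm: a fingertip in a 16 mm hole below it (columns on the middle line and every 30 mm) jams. The foot is 50 mm deep; leaning 27 degrees the rack goes over onto its base, its front end mostly still on the ledge
- warmer: white rack warmer, a flat appliance 248 x 244 mm, fixed on the bench. Origin: on the bench top under the middle of its sunken bed; x from its front (display and knob; about to the robot's left) to its hinge (about to the right), y away from the robot, z up. The rims round the bed are 48 mm above the bench; the rear housing begins at x = 73 mm and is 80 mm high
- bed (a point): centre of the bed's floor, axes as the warmer's, 38 mm above the bench. The bed is flat, 10 mm deep, 123 mm long in x and 185 mm wide in y, with edges on all four sides. With the rack seated its origin lies here within the play (2.5 mm in x, 10 mm in y)
- ledge (a point): middle of the top of the front ledge, where the rack stands; flat, 48 mm above the bench, 244 mm wide, from the bed's front edge (61.5 mm before the bed's centre) to the warmer's front (143 mm before it). At the start the rack's base is 6 to 20 mm in front of the bed's edge, within 4 mm of the middle line and 5 degrees of square
- hood (a joint): angle of the hood, a grey frame with a clear top, 214 mm wide: 0 = closed, grows as its front rises; starts at 0.95 to 1.2 and stays where it is left (stiff hinge: 1 to 4 N at the lip closes it). Half open it overhangs rack and ledge. Closed, its ceiling is 46 mm above the ledge; the seated rack's top is at 40 mm, an unseated one's is higher and stops the hood
- hood_hinge (a point): middle of the hood's hinge line, which runs along the warmer's y, at x = 73.5, z = 88 mm in the warmer's frame
- hood_lip (a point): middle of the upper face of the hood's grip lip, a flat bar 100 mm wide, 9 mm thick, 20 mm out from the top edge of the front wall; flush with the hood's flat top. With the hood closed it is 216 mm before and 10 mm above the hinge line
- hood_edge (a point): middle of the lower edge of the hood's front wall, the lowest overhang while the hood is open. With the hood closed it is 206 mm before and 38 mm below the hinge line
- alcohol_bottle: small bottle with a red cap, 48 mm across, 117 mm high, loose, standing behind the warmer, seen from the robot; origin at the centre of its underside
- canister: white canister, 60 mm across, 96 mm high, loose, standing behind the warmer, seen from the robot, left of the bottle; origin at the centre of its underside
- dish: clear petri dish, 89 mm across, 15 mm high, loose, some way out from the front of the warmer; origin at the centre of its underside
- notes: pale yellow block of note paper, 42 x 43 x 20 mm, loose, lying near the front of the warmer; origin at the centre of its underside

How it is judged:
By the outcome, as a careful person would: the job done as asked, in the order asked, and still so for the second after the job is handed in, with the robot touching nothing.
It also fails if it takes over 54 s, if anything falls off the work surface, if the arm or the gripper's body presses on something with over 40 N, if the wrist force passes 120 N, or if a joint passes its speed limit or range.

## Working session

There is one attempt and no reset: what is moved stays moved. The work goes in short steps, Python scripts to look and compute and a tool call to move; the robot and the scene stay as the last step left them, time stands still between calls to the robot, and variables do not carry over. Pictures are saved under pics/ and viewed, at most 10 in all, crops included, and the job is handed in when it is done.

```bash
ls; mkdir -p pics
```

Run:
```python
from plant import bot
import cv2,numpy as np
o=bot.get_obs(); print(o)
for n in("side","top","wrist"):
    c=bot.capture(n); cv2.imwrite(f"pics/a_{n}.png",c["color"][...,::-1]); print(n,c["K"].tolist(),np.round(c["R"],4).tolist(),c["t"])
    np.savez(f"a_{n}.npz",**c)
```

```text
pics
plant.py
{'time': 0.0, 'joint_positions': array([ 1.15399582e+00,  3.42694871e-01,  1.52500712e+00,  5.45881416e-06,
        1.27541562e+00, -1.46017554e-01]), 'dq': array([ 0.0006492 , -0.00043439, -0.00121266, -0.00051331,  0.00075171,
        0.00142262]), 'tau': array([-1.22780824e-03, -4.31250894e+01, -2.44218117e+01,  7.16584269e-02,
        5.59301418e-02, -7.92515084e-05]), 'tool_pos': array([140.35967818, 505.74450185, 404.06267474]), 'tcp_rot': array([-3.14008468e+00, -2.27044842e-04,  2.87080794e+00]), 'contact_force': array([-0.15977393,  0.33614244, -0.47134542]), 'moment': array([-0.01126795,  0.01561145,  0.01952577]), 'finger_force': 0.0, 'grip_width': 92.07208309591257}
side [[493.68596163151204, 0.0, 252.51329310873197], [0.0, 493.68596163151204, 198.58404758480037], [0.0, 0.0, 1.0]] [[-0.8977, -0.4403, -0.012], [-0.1645, 0.3605, -0.9181], [0.4086, -0.8223, -0.3961]] [ 586.94214978   63.571544   1070.19681516]
top [[488.9251450645079, 0.0, 255.15130844280577], [0.0, 488.9251450645079, 190.07470811416064], [0.0, 0.0, 1.0]] [[0.0268, -0.9996, 0.0097], [-0.9909, -0.0279, -0.132], [0.1322, -0.006, -0.9912]] [319.60229749 522.92658703 977.44001848]
wrist [[287.48750780485943, 0.0, 249.78262367152377], [0.0, 287.48750780485943, 188.7798938155626], [0.0, 0.0, 1.0]] [[0.2671, 0.9637, -0.0031], [0.9277, -0.2563, 0.2714], [0.2607, -0.0754, -0.9625]] [-524.38205822  -33.97890571  391.21875146]
```

```bash
python3 -c "
import cv2,numpy as np
a=[cv2.imread(f'pics/a_{n}.png') for n in('side','top')]
for i,n in zip(a,'st'): cv2.imwrite(f'pics/b_{n}.png',cv2.resize(i,(800,600),interpolation=cv2.INTER_CUBIC))"
```

```text
(no output)
```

View pics/a_side.png

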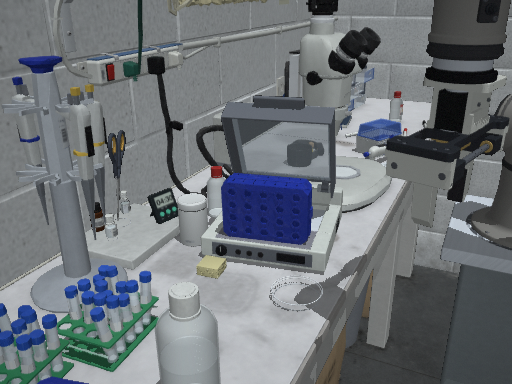

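View pics/a_top.png

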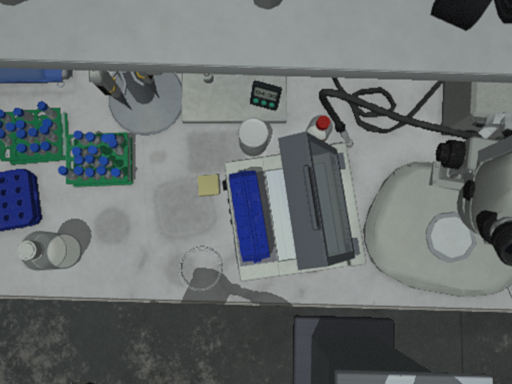

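Side view: the rack stands on the ledge at about (267,208) with its holes facing front, and the hood lip is at (280,103). Top view: rack at (250,215), hood at (325,205), notes (208,185), dish (201,268), canister (254,136), bottle cap (322,123). Next I'll enlarge both views to measure.

Create h.py:
```python
import numpy as np,cv2
def load(n): return dict(np.load(n))
def ray(c,u,v):
    R,t=c["R"],c["t"]; d=R.T@np.linalg.solve(c["K"],[u,v,1.]); return -R.T@t,d
def onz(c,u,v,z):
    o,d=ray(c,u,v); return o+d*(z-o[2])/d[2]
def tri(c1,p1,c2,p2):
    o1,d1=ray(c1,*p1);o2,d2=ray(c2,*p2)
    s=np.linalg.lstsq(np.c_[d1,-d2],o2-o1,rcond=None)[0]
    a=o1+s[0]*d1;b=o2+s[1]*d2
    return (a+b)/2,np.linalg.norm(a-b)
def px(c,X):
    q=c["K"]@(c["R"]@np.asarray(X,float)+c["t"]); return q[:2]/q[2]
def blue(img):
    h=cv2.cvtColor(img,cv2.COLOR_RGB2HSV); return cv2.inRange(h,(112,140,40),(128,255,255))
```

Run:
```python
from h import *
s,t=load("a_side.npz"),load("a_top.npz")
a=cv2.resize(s["color"][90:270,195:348],None,fx=2.6,fy=3.3,interpolation=cv2.INTER_CUBIC)
b=cv2.resize(t["color"][115:295,215:368],None,fx=2.6,fy=3.3,interpolation=cv2.INTER_CUBIC)
cv2.imwrite("pics/c.png",np.hstack([a,b])[...,::-1]); print(a.shape)
for c,(x0,y0,x1,y1) in((s,(200,150,330,260)),(t,(220,150,285,285))):
    m=np.zeros((384,512),np.uint8); m[y0:y1,x0:x1]=blue(c["color"])[y0:y1,x0:x1]
    k=max(cv2.findContours(m,0,2)[0],key=cv2.contourArea)
    print(cv2.approxPolyDP(k,3,True)[:,0].tolist(), cv2.minAreaRect(k))
```

```text
(594, 398, 3)
[[221, 187], [223, 227], [228, 235], [291, 243], [306, 240], [312, 215], [311, 185], [306, 179], [233, 173]] ((265.9052734375, 207.839599609375), (93.08351135253906, 65.70856475830078), 4.969740867614746)
[[241, 171], [230, 175], [243, 260], [255, 262], [269, 256], [255, 172]] ((248.64865112304688, 216.3918914794922), (92.06343078613281, 28.112226486206055), 80.53767395019531)
```

View pics/c.png

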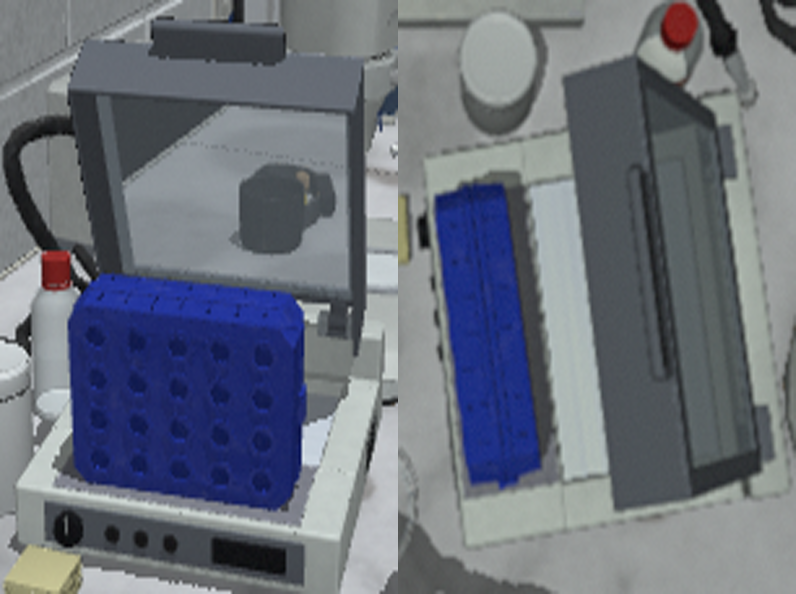

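The enlarged pair shows the hood's front wall edge from (222,117) to (333,123) in side and (280,138) to (298,269) in top. The rack's front rim runs from (230,174) to (243,261) in top. The warmer's front corners are at (226,163) and (242,281). I'll convert these to positions.

Run:
```python
from h import *
np.set_printoptions(precision=1,suppress=True)
s,t=load("a_side.npz"),load("a_top.npz")
S=lambda x,y:(195+x/2.6,90+y/3.3)
T=lambda x,y:(215+(x-398)/2.6,115+y/3.3)
P={}
for n,a,b in(("wf_far",S(20,487),T(426,158)),("wf_near",S(332,556),T(468,547)),("edge_far",S(70,90),T(567,75)),("edge_near",S(360,110),T(615,508)),
 ("liptop_far",S(152,22),T(640,166)),("liptop_near",S(285,30),T(668,376)),("rim_far",S(72,308),T(437,195)),("rim_near",S(298,322),T(470,483))):
    P[n],e=tri(s,a,t,b); print(n,P[n],round(e,1))
A,B=onz(t,*T(426,158),48),onz(t,*T(468,547),48)
yw=(A-B)[:2];L=np.linalg.norm(yw);yw/=L; xw=np.array([yw[1],-yw[0]])
print("len",L,"yw",yw,"yaw xw",np.arctan2(xw[1],xw[0]))
o=(A+B)[:2]/2+143*xw; print("bed",o)
for k,p in P.items():
    d=p[:2]-o; print(k,"warmer frame",d@xw,d@yw,p[2])
for z in(166,160):
  for q in(T(437,195),T(470,483)):
    d=onz(t,*q,z)[:2]-o; print("rim@",z,d@xw,d@yw)
np.savez("w.npz",o=o,xw=xw,yw=yw)
```

```text
wf_far [567.5 395.9  40.4] 0.9
wf_near [332.  356.7  30.8] 6.9
edge_far [571.3 296.8 255.4] 0.7
edge_near [359.2 263.2 257.4] 3.7
liptop_far [521.5 255.1 291.3] 2.2
liptop_near [423.2 237.2 291.3] 1.2
rim_far [525.8 381.2 155.3] 0.2
rim_near [368.2 352.8 162.9] 2.1
len 240.35252270001948 yw [1.  0.2] yaw xw -1.4022072421130254
bed [472.  234.5]
wf_far warmer frame -143.05074872604294 121.23116669607776 40.426018465415524
wf_near warmer frame -143.9532264991969 -117.58056662707604 30.769865337893094
edge_far warmer frame -44.755101575263225 108.3260751650846 255.40377558950752
edge_near warmer frame -47.24543424830614 -106.41192169951006 257.3673486879899
liptop_far warmer frame -11.980974299345549 52.21063003814839 291.2592642060438
liptop_near warmer frame -10.867472456147345 -47.6539843727511 291.27149489628545
rim_far warmer frame -135.59861545353925 77.66311721706643 155.30891559307364
rim_near warmer frame -134.07646665212567 -82.52784944473504 162.87916640238325
rim@ 166 -135.36944007517332 75.72894251972693
rim@ 166 -134.205321647014 -81.43938488773895
rim@ 160 -135.4802954965697 76.75388036912054
rim@ 160 -134.30813730008805 -81.49990098306591
```

Create go.py:
```python
# python3 go.py x y z : tool-axis shift to bring tip to warmer-frame point (z above bench); prints current tip too
import sys,numpy as np
from plant import bot
from scipy.spatial.transform import Rotation as Ro
np.set_printoptions(precision=1,suppress=True)
w=np.load("w.npz"); o=bot.get_obs(); p=o["tool_pos"];R=Ro.from_euler("xyz",o["tcp_rot"]).as_matrix()
tip=p+178*R[:,2]; d=tip[:2]-w["o"]
print("t",o["time"],"tip",np.array([d@w["xw"],d@w["yw"],tip[2]]),"F",o["contact_force"],"q",o["joint_positions"])
ya=np.arctan2(*w["yw"][::-1]); ty=np.arctan2(R[1,1],R[0,1]); print("turn %.3f"%(ty-ya))
if len(sys.argv)>3:
    x,y,z=map(float,sys.argv[1:4]); W=np.r_[w["o"]+x*w["xw"]+y*w["yw"],z]
    print("shift",R.T@(W-tip))
```

```text
(no output)
```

Request:
shift_gripper:
  rows:
    - [0, [-40, -8, -20], 0.18]
    - [0, [-100, -18, -39], 0.36]
    - [0, [-160, -30, -39], 0.54]
    - [0, [-220, -41, -39], 0.72]
    - [0, [-280, -52, -39], 0.9]

```text
time: 0.78
tool_pos: [397.9, 379.7, 443.6]
tcp_rot: [-3.142, -0.0, 1.965]
contact_force: [0.4, 1.2, 0.0]
grip_width: 46.2
finger_force: 0.0
```

```bash
python3 go.py -120 0 265
```

```text
t 0.775 tip [-155.6  -48.8  265.6] F [0.4 1.2 0. ] q [0.6 0.4 1.4 0.  1.4 0.2]
turn 0.225
shift [-45.6  39.6   0.6]
```

Request:
shift_gripper:
  rows:
    - [0, [-20, 20, 0], 0.11]
    - [0, [-46, 40, 0], 0.225]
    - [0, [-46, 40, 0], 0.225]
    - [0, [-46, 40, 0], 0.225]

```text
time: 1.27
tool_pos: [450.7, 354.2, 443.4]
tcp_rot: [-3.141, -0.0, 1.747]
contact_force: [-0.8, 0.4, 0.3]
grip_width: 6.3
finger_force: 0.0
```

```bash
python3 go.py -60 0 266
```

Run:
```python
from plant import bot; import cv2,numpy as np
c=bot.capture("side"); cv2.imwrite("pics/d.png",c["color"][40:290,180:460,::-1].repeat(2,0).repeat(2,1))
```

```text
t 1.275 tip [-121.6   -1.1  265.4] F [-0.8  0.4  0.3] q [0.5 0.4 1.3 0.  1.4 0.4]
turn 0.007
shift [-61.6   0.6  -0.6]
```

View pics/d.png

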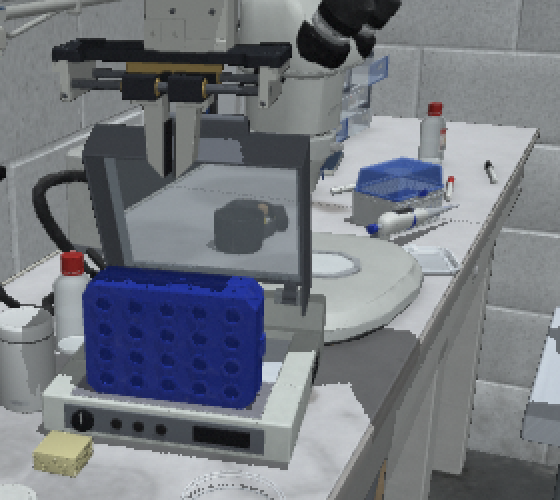

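The closed fingers are in front of the hood, at (175,130) in the crop, and the rack hasn't moved. The gripper body would foul the hood during the tip, so I'll first nudge the hood open a little by its lip underside.

Request:
shift_gripper:
  rows:
    - [0, [-40, 0, -14], 0]
    - [0, [-80, 0, -14], 0]
    - [0, [-95, 0, -15], 0]
    - [0, [-103, 0, -16], 0]
    - [0, [-108, 0, -18], 0]

```text
time: 1.95
tool_pos: [469.5, 248.4, 461.9]
tcp_rot: [3.142, -0.001, 1.747]
contact_force: [-0.9, 2.7, 1.8]
grip_width: 0.5
finger_force: 1.5
```

Request:
shift_gripper:
  rows:
    - [0, [-5, 0, -1], 0]
    - [0, [-10, 0, -3], 0]
    - [0, [-15, 0, -5], 0]
    - [0, [-17, 0, -6], 0]

```text
time: 2.45
tool_pos: [472.9, 230.6, 467.4]
tcp_rot: [-3.141, 0.0, 1.745]
contact_force: [0.2, 2.2, -2.0]
grip_width: 0.2
finger_force: 1.0
```

```bash
python3 go.py
```

Run:
```python
from plant import bot; import cv2,numpy as np
c=bot.capture("side"); np.savez("b_side.npz",**c); d=bot.capture("top"); np.savez("b_top.npz",**d)
cv2.imwrite("pics/e.png",np.hstack([c["color"][40:240,190:340],d["color"][110:310,210:370]])[...,::-1].repeat(2,0).repeat(2,1))
```

```text
t 2.45 tip [  4.1   0.1 289.4] F [ 0.2  2.2 -2. ] q [ 0.3  0.3  1.4 -0.   1.4  0.1]
turn 0.006
```

View pics/e.png

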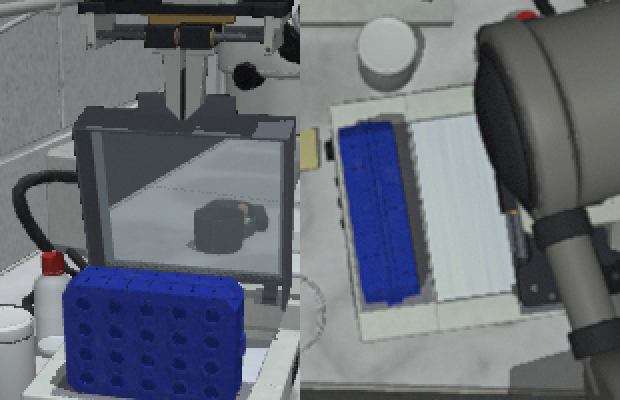

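The hood is now more open: its lower edge in side runs from about (229,104) to (338,109). The rack is untouched. Next I'll back out and lower in front of the rim.

Request:
shift_gripper:
  rows:
    - [0, [50, 0, 0], 0]
    - [0, [110, 0, 0], 0]
    - [0, [169, 0, 0], -0.006]
    - [0, [169, 0, 60], -0.006]
    - [0, [169, 0, 100], -0.006]

```text
time: 3.18
tool_pos: [442.7, 397.9, 365.3]
tcp_rot: [-3.14, 0.002, 1.754]
contact_force: [0.0, 0.3, -0.0]
grip_width: 0.4
finger_force: 0.0
```

Request:
shift_gripper:
  rows:
    - [0, [0, 0, 25], 0]
    - [0, [0, 0, 32], 0]
    - [0, [0, 0, 32], 0]

```text
time: 3.55
tool_pos: [443.7, 397.4, 336.2]
tcp_rot: [3.141, 0.0, 1.752]
contact_force: [0.5, 0.3, 0.5]
grip_width: 0.6
finger_force: 0.0
```

```bash
python3 go.py -146 0 158.5
```

```text
t 3.55 tip [-165.3   -0.5  158.2] F [0.5 0.3 0.5] q [ 0.6  0.5  1.4 -0.   1.2  0.4]
turn 0.012
shift [-19.3   0.3  -0.3]
```

Request:
shift_gripper:
  rows:
    - [0, [-10, 0, 0], 0.01]
    - [0, [-15, 0, 0], 0.01]
    - [0, [-18, 0, 0], 0.01]
    - [0, [-21, 0, 0], 0.01]
    - [0, [-24, 0, 0], 0.01]

```text
time: 4.18
tool_pos: [447.8, 373.7, 335.9]
tcp_rot: [3.141, -0.0, 1.742]
contact_force: [0.4, 0.4, 0.6]
grip_width: 0.5
finger_force: 0.3
```

```bash
python3 go.py
```

Run:
```python
from plant import bot; import cv2,numpy as np
c=bot.capture("side"); d=bot.capture("wrist")
a=cv2.resize(c["color"][90:270,200:340],None,fx=2.5,fy=2.5); b=cv2.resize(d["color"],(450,450*384//512)); b=np.pad(b,((0,450-b.shape[0]),(0,0),(0,0)))
cv2.imwrite("pics/f.png",np.hstack([a,b])[...,::-1])
```

```text
t 4.175 tip [-141.3   -0.5  157.9] F [0.4 0.4 0.6] q [0.6 0.5 1.5 0.  1.2 0.4]
turn 0.002
```

View pics/f.png

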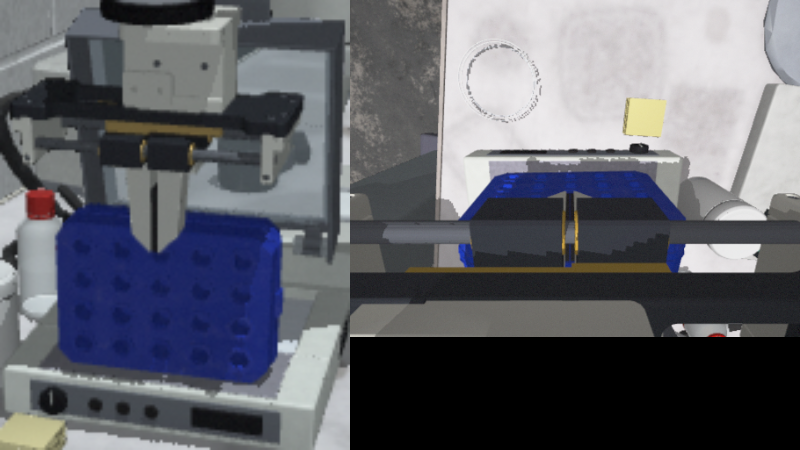

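The crop shows the fingertips at (153,252), near the first hole row. I'll check by projection whether that is parallax.

Run:
```python
from h import *
from plant import bot
w=np.load("w.npz"); c=load("b_side.npz")
P=lambda x,y,z: ((px(c,np.r_[w["o"]+x*w["xw"]+y*w["yw"],z])-[200,90])*2.5).round(1)
print("tip pred",P(-141,0,158),"front of tip",P(-132,0,158))
for x in(-130,-134):
  print(x,"rim top",P(x,0,164.5),"z158",P(x,0,158),"z146",P(x,0,146),"z136",P(x,0,136))
  print("corners",P(x,80,164),P(x,-80,164),P(x,80,52),P(x,-80,52))
print(c["R"].T@[0,0,1], bot.get_obs()["contact_force"])
```

```text
tip pred [156.5 242.7] front of tip [159.8 238.2]
-130 rim top [160.5 228.8] z158 [160.5 237.2] z146 [160.6 252.5] z136 [160.6 265.1]
corners [ 56.  219.4] [270.1 240. ] [ 61.3 354.5] [265.1 380.3]
-134 rim top [159.  230.8] z158 [159.1 239.2] z146 [159.1 254.5] z136 [159.2 267.2]
corners [ 54.2 221.3] [269. 242.] [ 59.5 356.8] [264.1 382.8]
[ 0.40863019 -0.82226103 -0.39611636] [-0.28629381 -0.77485744 -0.52071609]
```

Request:
shift_gripper:
  rows:
    - [0, [8, 8, -2], 0]
    - [0, [8, 15, -3], 0]
    - [0, [0, 15, -3], 0]
    - [0, [-6, 15, -3], 0]
    - [0, [-10, 15, -4], 0]

```text
time: 4.9
tool_pos: [464.3, 365.8, 339.7]
tcp_rot: [-3.141, 0.0, 1.741]
contact_force: [-0.2, -0.2, -1.1]
grip_width: 0.6
finger_force: 0.1
```

Request:
shift_gripper:
  rows:
    - [0, [-5, 0, -1], 0]
    - [0, [-10, 0, -3], 0]
    - [0, [-10, 0, -3], 0]

```text
time: 5.28
tool_pos: [466.0, 356.3, 343.0]
tcp_rot: [3.141, -0.0, 1.741]
contact_force: [-0.4, -0.0, -0.0]
grip_width: 0.3
finger_force: 0.1
```

```bash
python3 go.py
```

Run:
```python
from plant import bot; import cv2,numpy as np
c=bot.capture("side"); 
cv2.imwrite("pics/g.png",cv2.resize(c["color"][150:250,210:330,::-1],None,fx=5,fy=5,interpolation=cv2.INTER_CUBIC))
```

```text
t 5.275 tip [-121.1   14.5  165. ] F [-0.4 -0.  -0. ] q [0.5 0.5 1.4 0.  1.2 0.4]
turn 0.002
```

View pics/g.png

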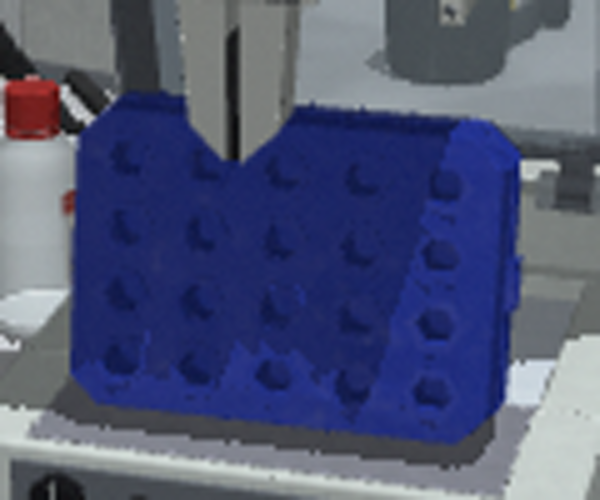

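The tip, at zoomed (232,162), is between hole columns 2 and 3 and near the rim. The rack has started leaning back. I'll keep tipping with the tip a bit higher.

Request:
shift_gripper:
  rows:
    - [0, [-5, 0, -4], 0]
    - [0, [-10, 0, -6], 0]
    - [0, [-15, 0, -7], 0]
    - [0, [-20, 0, -8], 0]
    - [0, [-25, 0, -9], 0]

```text
time: 5.95
tool_pos: [470.2, 331.6, 351.8]
tcp_rot: [-3.142, 0.0, 1.742]
contact_force: [-0.1, 1.0, 0.3]
grip_width: 0.6
finger_force: 0.0
```

```bash
python3 go.py
```

Run:
```python
from plant import bot; import cv2,numpy as np
c=bot.capture("side"); 
cv2.imwrite("pics/i.png",cv2.resize(c["color"][100:250,205:345,::-1],None,fx=4,fy=4,interpolation=cv2.INTER_CUBIC))
```

```text
t 5.95 tip [-96.   14.5 173.8] F [-0.1  1.   0.3] q [ 0.5  0.5  1.5 -0.   1.2  0.3]
turn 0.002
```

View pics/i.png

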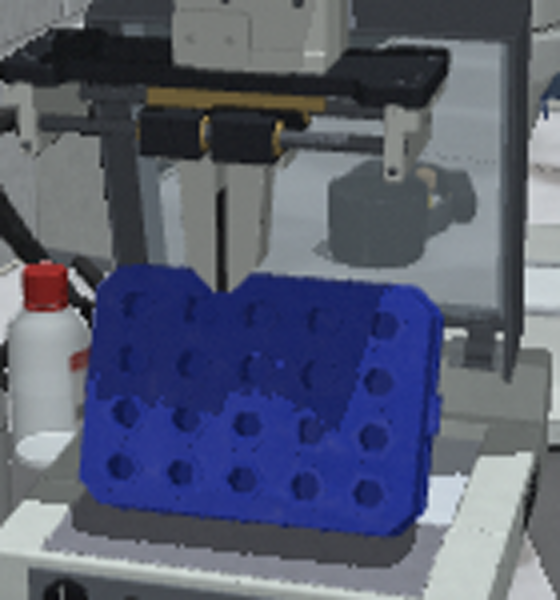

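The rack is leaning about 20°, and the tip is on the rim at (222,292) in the crop. I'll continue past the tipping point.

Request:
shift_gripper:
  rows:
    - [0, [-6, 0, 1], 0]
    - [0, [-12, 0, 1], 0]
    - [0, [-17, 0, 1], 0]
    - [0, [-21, 0, 1], 0]
    - [0, [-21, 0, 1], 0]

```text
time: 6.62
tool_pos: [473.8, 311.0, 350.8]
tcp_rot: [3.141, -0.0, 1.741]
contact_force: [0.4, -0.3, 0.7]
grip_width: 0.5
finger_force: 0.0
```

```bash
python3 go.py;  python3 - <<'E'
from h import *
from plant import bot
c=bot.capture("side"); m=blue(c["color"]); m[:130]=0;m[260:]=0;m[:,:200]=0;m[:,340:]=0
print(cv2.boundingRect(max(cv2.findContours(m,0,2)[0],key=cv2.contourArea)))
E
```

```text
t 6.625 tip [-75.2  14.6 172.8] F [ 0.4 -0.3  0.7] q [0.4 0.5 1.5 0.  1.2 0.3]
turn 0.002
(232, 186, 88, 45)
```

Request:
shift_gripper:
  rows:
    - [0, [30, -10, 0], 0]
    - [0, [65, -15, 0], 0]
    - [0, [65, -15, 55], 0]
    - [0, [65, -15, 90], 0]
    - [0, [65, -15, 90], 0]

```text
time: 7.3
tool_pos: [447.1, 372.6, 258.3]
tcp_rot: [-3.136, 0.002, 1.742]
contact_force: [0.7, -0.2, 1.8]
grip_width: 0.6
finger_force: 0.0
```

```bash
python3 go.py -115 0 56;  python3 - <<'E'
from h import *
from plant import bot
np.set_printoptions(precision=1,suppress=True)
w=np.load("w.npz")
c=bot.capture("side"); d=bot.capture("top");np.savez("c_side.npz",**c);np.savez("c_top.npz",**d)
a=cv2.resize(c["color"][130:260,205:340],None,fx=2.9,fy=2.9,interpolation=cv2.INTER_CUBIC);b=cv2.resize(d["color"][150:280,220:355],None,fx=2.9,fy=2.9,interpolation=cv2.INTER_CUBIC)
cv2.imwrite("pics/j.png",np.hstack([a,b])[...,::-1]);print(a.shape)
E
```

```text
t 7.3 tip [-139.9   -2.4   80.3] F [ 0.7 -0.2  1.8] q [0.6 0.6 1.5 0.  1.  0.4]
turn 0.003
shift [-24.9   2.5  24.3]
(377, 392, 3)
```

View pics/j.png

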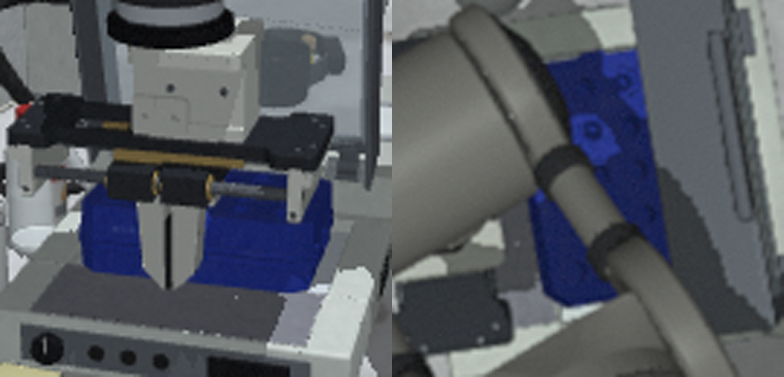

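The rack now lies on its base with the holes up. Its lower front edge in side runs from about (233,221) to (310,230). I'll locate it.

Run:
```python
from h import *
w=np.load("w.npz"); c=load("c_side.npz"); t=load("c_top.npz")
for q in((82,265),(305,290)):
    d=onz(c,205+q[0]/2.9,130+q[1]/2.9,50)[:2]-w["o"]; print(d@w["xw"],d@w["yw"])
q=(545,300); d=onz(t,220+(q[0]-391.5)/2.9,150+q[1]/2.9,98)[:2]-w["o"]; print(d@w["xw"],d@w["yw"])
```

```text
-77.94472870111441 79.57165312092842
-75.34109794814523 -77.78163002062375
-76.4259707390012 -75.504547315869
```

Request:
shift_gripper:
  rows:
    - [80, [0, 1, 20], 0]
    - [80, [-20, 1, 23], 0]
    - [80, [-35, 1, 23], 0]
    - [80, [-42, 1, 23], 0]
    - [80, [-46, 1, 23], 0]

```text
time: 8.02
tool_pos: [457.1, 327.0, 238.6]
tcp_rot: [3.14, -0.001, 1.741]
contact_force: [0.1, -0.1, 0.0]
grip_width: 46.0
finger_force: 0.0
```

Request:
shift_gripper:
  rows:
    - [80, [-3, 0, 0], 0]
    - [80, [-6, 0, 0], 0]
    - [80, [-9, 0, 0], 0]
    - [80, [-12, 0, 0], 0]
    - [80, [-12, 0, 0], 0]

```text
time: 8.65
tool_pos: [458.8, 315.7, 237.7]
tcp_rot: [-3.141, 0.0, 1.742]
contact_force: [-0.2, -0.8, 0.5]
grip_width: 79.9
finger_force: 0.0
```

```bash
python3 go.py -70 0 57
```

```text
t 8.65 tip [-82.2   0.5  59.7] F [-0.2 -0.8  0.5] q [ 0.5  0.6  1.6 -0.   0.9  0.3]
turn 0.002
shift [-12.2  -0.6   2.7]
```

Request:
shift_gripper:
  rows:
    - [80, [-3, 0, 2], 0]
    - [80, [-6, 0, 2], 0]
    - [80, [-9, 0, 2], 0]
    - [80, [-11, 0, 2], 0]
    - [80, [-12, 0, 2], 0]

```text
time: 9.28
tool_pos: [460.7, 304.3, 235.9]
tcp_rot: [3.141, -0.002, 1.741]
contact_force: [-1.9, 6.7, 1.5]
grip_width: 79.9
finger_force: 3.7
```

```bash
python3 go.py -70 0 57;  python3 - <<'E'
from h import *
from plant import bot
w=np.load("w.npz")
c=bot.capture("side");np.savez("d_side.npz",**c)
a=cv2.resize(c["color"][150:260,205:345],None,fx=5,fy=5,interpolation=cv2.INTER_CUBIC)
cv2.imwrite("pics/k.png",a[...,::-1])
m=blue(c["color"]);m[:150]=0;m[260:]=0;m[:,:205]=0;m[:,345:]=0
print("lowest blue per column",[(u,int(np.nonzero(m[:,u])[0].max())) for u in range(230,320,6) if m[:,u].any()])
p=load("c_side.npz");m=blue(p["color"]);m[:150]=0;m[260:]=0;m[:,:205]=0;m[:,345:]=0
print("before",[(u,int(np.nonzero(m[:,u])[0].max())) for u in range(230,320,6) if m[:,u].any()])
E
```

```text
t 9.275 tip [-71.    0.6  57.9] F [-1.9  6.7  1.5] q [0.4 0.6 1.7 0.  0.9 0.3]
turn 0.001
shift [-1.  -0.6  0.9]
lowest blue per column [(236, 221), (242, 221), (248, 222), (254, 223), (260, 224), (266, 224), (272, 225), (278, 226), (284, 226), (290, 227), (296, 228), (302, 229), (308, 229), (314, 221)]
before [(236, 222), (242, 223), (248, 224), (254, 224), (272, 226), (278, 227), (284, 228), (290, 228), (296, 229), (302, 230), (308, 229), (314, 220)]
```

View pics/k.png

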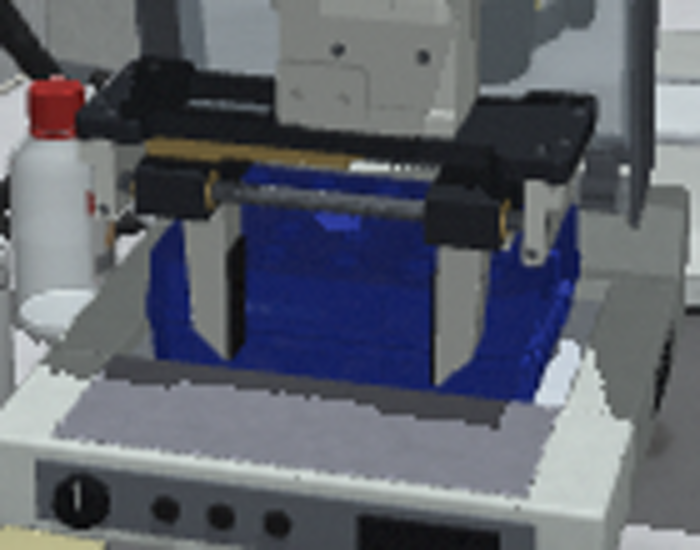

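The fingers rest on the rack's front side, whose lower edge now runs along the bed's front edge line at crop (130,360) to (500,400). The 6.7 N suggests it has met the rear edge. I'll back off and check the seating numerically.

Request:
shift_gripper:
  rows:
    - [80, [20, 0, 0], 0]
    - [40, [70, 0, 0], 0]
    - [0, [95, 0, -50], 0]
    - [0, [95, 0, -112], 0]
    - [0, [95, 0, -174], 0]

```text
time: 9.95
tool_pos: [443.8, 398.9, 411.4]
tcp_rot: [-3.141, 0.001, 1.743]
contact_force: [1.2, -0.0, -0.2]
grip_width: 44.3
finger_force: 0.0
```

```bash
python3 go.py -120 0 300
```

Run:
```python
from h import *
from plant import bot
w=np.load("w.npz")
c=bot.capture("side");np.savez("e_side.npz",**c);d=bot.capture("top");np.savez("e_top.npz",**d)
def m_(c,x0,y0,x1,y1):
    m=blue(c["color"]);k=np.zeros_like(m);k[y0:y1,x0:x1]=m[y0:y1,x0:x1];return k
m=m_(c,205,150,345,260)
print([(u,int(np.nonzero(m[:,u])[0].min()),int(np.nonzero(m[:,u])[0].max())) for u in range(230,320,8) if m[:,u].any()])
q=cv2.approxPolyDP(max(cv2.findContours(m,0,2)[0],key=cv2.contourArea),2,True)[:,0].tolist();print(q)
P=lambda x,y,z: px(c,np.r_[w["o"]+x*w["xw"]+y*w["yw"],z]).round(1)
for n,xb,zb in(("seated",-59,38),("at edge unseated",-62,48),("before",-77,48)):
    print(n,"front-bottom",P(xb,80,zb),P(xb,-80,zb),"front-top",P(xb+2,80,zb+50),P(xb+2,-80,zb+50),"rear-top",P(xb+116,80,zb+50),P(xb+116,-80,zb+50))
print("bed edge line",P(-61.5,80,48),P(-61.5,-80,48))
m=m_(d,220,150,360,290);print(cv2.approxPolyDP(max(cv2.findContours(m,0,2)[0],key=cv2.contourArea),2,True)[:,0].tolist())
# brightness transitions in a middle columns
g=cv2.cvtColor(c["color"],cv2.COLOR_RGB2GRAY)
for u in(250,262,275,290): print(u,g[185:235,u].tolist())
```

```text
t 9.95 tip [-166.7   -0.3  233.4] F [ 1.2 -0.  -0.2] q [ 0.6  0.5  1.3 -0.   1.4  0.4]
turn 0.004
shift [-46.7   0.1 -66.6]
[(238, 196, 221), (246, 187, 222), (254, 183, 223), (262, 184, 224), (270, 185, 225), (278, 186, 226), (286, 186, 227), (294, 187, 228), (302, 188, 229), (310, 189, 230), (318, 190, 212)]
[[235, 200], [236, 221], [310, 230], [320, 204], [319, 191], [316, 189], [258, 183], [248, 184]]
seated front-bottom [236.1 222.7] [312.6 231.9] front-top [235.8 200.2] [313.7 208.6] rear-top [251.8 180.6] [322.9 187.4]
at edge unseated front-bottom [235.6 219. ] [312.5 228.1] front-top [235.2 196.3] [313.6 204.6] rear-top [251.3 176.9] [322.9 183.6]
before front-bottom [233.3 222. ] [311.1 231.4] front-top [232.9 199.1] [312.2 207.7] rear-top [249.4 179.2] [321.8 186.1]
bed edge line [235.6 218.9] [312.5 228. ]
[[277, 171], [270, 178], [271, 190], [294, 226], [309, 242], [308, 246], [314, 250], [316, 245], [304, 169], [299, 166]]
250 [37, 33, 33, 34, 46, 40, 38, 35, 38, 40, 49, 48, 65, 67, 60, 67, 65, 67, 61, 46, 47, 43, 45, 45, 48, 51, 51, 44, 51, 49, 38, 45, 50, 37, 38, 38, 37, 37, 82, 71, 70, 72, 72, 69, 67, 70, 69, 69, 71, 69]
262 [36, 35, 35, 32, 33, 35, 37, 34, 34, 36, 37, 47, 49, 63, 51, 33, 62, 55, 64, 66, 44, 43, 46, 41, 40, 42, 46, 46, 46, 49, 49, 42, 59, 54, 48, 39, 40, 38, 34, 39, 130, 79, 71, 69, 67, 70, 68, 69, 70, 67]
275 [44, 34, 34, 34, 34, 34, 34, 30, 31, 33, 33, 35, 38, 38, 36, 34, 36, 38, 61, 55, 66, 57, 40, 42, 43, 44, 44, 43, 42, 41, 48, 39, 37, 34, 38, 37, 38, 39, 40, 39, 39, 51, 68, 69, 69, 70, 71, 69, 65, 68]
290 [121, 58, 35, 36, 32, 33, 33, 33, 33, 35, 31, 35, 36, 35, 37, 37, 34, 38, 38, 37, 35, 34, 36, 40, 42, 37, 37, 37, 36, 37, 37, 36, 36, 39, 42, 35, 40, 40, 41, 38, 41, 39, 34, 60, 68, 69, 127, 134, 132, 131]
```

The top edges (rear about row 184, front about row 204.5 at column 262) match a flat, seated rack. Next I'll bring the tool over and behind the hood lip.

Request:
shift_gripper:
  rows:
    - [0, [0, 0, -50], 0]
    - [0, [-20, 0, -97], 0]
    - [0, [-80, 0, -99], 0]
    - [0, [-140, 0, -99], 0]
    - [0, [-200, 0, -99], 0]

```text
time: 10.68
tool_pos: [478.6, 199.6, 508.4]
tcp_rot: [-3.142, 0.0, 1.743]
contact_force: [1.4, -0.6, -0.2]
grip_width: 0.3
finger_force: 0.0
```

Request:
shift_gripper:
  rows:
    - [0, [-28, 0, 0], 0]
    - [0, [-28, 0, 20], 0]
    - [0, [-28, 0, 48], 0]
    - [0, [-28, 0, 48], 0]

```text
time: 11.18
tool_pos: [483.1, 173.4, 458.8]
tcp_rot: [-3.137, 0.0, 1.742]
contact_force: [0.4, -0.4, 0.9]
grip_width: 0.3
finger_force: 0.0
```

```bash
python3 go.py 34 0 287
```

Run:
```python
from h import *
from plant import bot
c=bot.capture("side");np.savez("f_side.npz",**c);d=bot.capture("top");np.savez("f_top.npz",**d)
m=blue(d["color"]);k=np.zeros_like(m);k[150:290,220:360]=m[150:290,220:360]
w=np.load("w.npz")
q=cv2.approxPolyDP(max(cv2.findContours(k,0,2)[0],key=cv2.contourArea),2,True)[:,0].tolist();print(q)
P=lambda x,y,z: px(d,np.r_[w["o"]+x*w["xw"]+y*w["yw"],z]).round(1)
print(P(-57,80,88),P(-57,-80,88),P(-62,80,98),P(-62,-80,98))
```

```text
t 11.175 tip [ 62.2  -0.2 280.8] F [ 0.4 -0.4  0.9] q [ 0.2  0.3  1.5 -0.   1.4  0. ]
turn 0.003
shift [28.2  0.2 -6.2]
[[299, 166], [276, 171], [270, 179], [280, 247], [286, 252], [313, 251], [316, 248], [304, 170]]
[270.9 173. ] [283.  254.4] [268.6 172.5] [280.8 254.7]
```

Request:
shift_gripper:
  rows:
    - [0, [15, 0, -4], 0]
    - [0, [28, 0, -6], 0]
    - [0, [46, 0, -1], 0]
    - [0, [63, 0, 6], 0]
    - [0, [81, 0, 15], 0]

```text
time: 11.9
tool_pos: [469.3, 254.2, 445.2]
tcp_rot: [3.141, -0.0, 1.742]
contact_force: [1.0, -0.3, 1.6]
grip_width: 0.5
finger_force: 0.8
```

```bash
python3 go.py -67 0 228
```

```text
t 11.9 tip [-19.9   0.7 267.2] F [ 1.  -0.3  1.6] q [0.4 0.3 1.4 0.  1.4 0.2]
turn 0.003
shift [47.1 -0.6 39.2]
```

Request:
shift_gripper:
  rows:
    - [0, [18, 0, 11], 0]
    - [0, [34, 0, 24], 0]
    - [0, [48, 0, 38], 0]
    - [0, [61, 0, 54], 0]
    - [0, [73, 0, 71], 0]

```text
time: 12.52
tool_pos: [457.0, 325.5, 373.4]
tcp_rot: [-3.141, -0.0, 1.742]
contact_force: [-0.7, 0.2, 0.8]
grip_width: 0.3
finger_force: 0.4
```

```bash
python3 go.py -110 0 158
```

Run:
```python
from h import *
from plant import bot
c=bot.capture("side");np.savez("g_side.npz",**c);d=bot.capture("top");np.savez("g_top.npz",**d)
```

```text
t 12.525 tip [-92.2   0.4 195.4] F [-0.7  0.2  0.8] q [0.5 0.4 1.5 0.  1.2 0.3]
turn 0.002
shift [17.8 -0.3 37.4]
```

Run:
```python
from h import *
w=np.load("w.npz");a=load("f_side.npz");b=load("g_side.npz")
P=lambda x,y,z: px(b,np.r_[w["o"]+x*w["xw"]+y*w["yw"],z]).astype(int)
def pt(r,h,y,th):
    c,s=np.cos(th),np.sin(th); return P(73.5-r*c+h*s,y,88+r*s+h*c)
for th in(1.28,.9,.5):
  for y in(-104,104):
    f=lambda im:[[int(v) for v in im["color"][pt(r,5,y,th)[1],pt(r,5,y,th)[0]]] for r in(190,150)]
    print(th,y,pt(190,5,y,th),f(a),f(b))
```

```text
1.28 -104 [336 107] [[54, 58, 63], [56, 58, 64]] [[117, 120, 119], [107, 110, 109]]
1.28 104 [234 101] [[97, 102, 111], [53, 56, 61]] [[19, 21, 23], [51, 54, 59]]
0.9 -104 [331 131] [[86, 94, 100], [55, 60, 63]] [[118, 122, 120], [188, 191, 195]]
0.9 104 [224 124] [[116, 120, 119], [115, 119, 118]] [[92, 95, 92], [121, 125, 123]]
0.5 -104 [325 169] [[129, 137, 142], [129, 137, 142]] [[58, 61, 66], [58, 62, 66]]
0.5 104 [217 160] [[112, 116, 116], [84, 88, 92]] [[64, 68, 73], [92, 98, 105]]
```

The hood colour now shows at the 0.5 rad pose, so the hood is following the finger. I'll continue to closed.

Request:
shift_gripper:
  rows:
    - [0, [10, 0, 18], 0]
    - [0, [18, 0, 37], 0]
    - [0, [23, 0, 54], 0]
    - [0, [26, 0, 67], 0]
    - [0, [28, 0, 79], 0]

```text
time: 13.25
tool_pos: [452.5, 352.3, 295.1]
tcp_rot: [-3.142, -0.0, 1.742]
contact_force: [0.3, -0.8, 0.1]
grip_width: 0.3
finger_force: 0.3
```

```bash
python3 go.py -122 0 98
```

```text
t 13.25 tip [-119.4    0.5  117.1] F [ 0.3 -0.8  0.1] q [0.5 0.5 1.5 0.  1.1 0.4]
turn 0.002
shift [ 2.6 -0.5 19.1]
```

Request:
shift_gripper:
  rows:
    - [0, [1, 0, 9], 0]
    - [0, [2, 0, 16], 0]
    - [0, [2, 0, 19], 0]
    - [0, [2, 0, 20], 0]

```text
time: 13.75
tool_pos: [452.1, 354.2, 276.2]
tcp_rot: [3.141, -0.0, 1.742]
contact_force: [-2.4, -1.7, 6.8]
grip_width: 0.6
finger_force: 3.9
```

```bash
python3 go.py -122 0 97
```

```text
t 13.75 tip [-121.4    0.5   98.2] F [-2.4 -1.7  6.8] q [0.5 0.6 1.6 0.  1.  0.4]
turn 0.002
shift [ 0.6 -0.5  1.2]
```

Request:
shift_gripper:
  rows:
    - [0, [0, 0, 2], 0]
    - [0, [0, 0, 3], 0]
    - [0, [0, 0, 3], 0]

```text
time: 14.12
tool_pos: [451.9, 354.1, 276.0]
tcp_rot: [3.14, -0.001, 1.742]
contact_force: [-7.3, -5.4, 20.8]
grip_width: 0.6
finger_force: 10.9
```

```bash
python3 go.py -122 0 97
```

```text
t 14.125 tip [-121.4    0.6   98. ] F [-7.3 -5.4 20.8] q [ 0.5  0.6  1.6 -0.   1.   0.4]
turn 0.003
shift [ 0.6 -0.6  1. ]
```

Request:
shift_gripper:
  rows:
    - [0, [0, 0, -30], 0]
    - [0, [40, 0, -60], 0]
    - [0, [90, 0, -90], 0]
    - [0, [150, 0, -120], 0]
    - [0, [200, 0, -150], 0]

```text
time: 14.75
tool_pos: [417.6, 552.4, 423.8]
tcp_rot: [3.141, -0.0, 1.742]
contact_force: [0.6, 1.0, 0.4]
grip_width: 0.4
finger_force: 0.0
```

Request:
shift_gripper:
  rows:
    - [0, [60, 0, 0], 0]
    - [0, [60, 0, 0], 0]

```text
time: 15.0
tool_pos: [405.9, 613.9, 420.2]
tcp_rot: [-3.14, -0.0, 1.746]
contact_force: [-1.0, 0.3, -0.7]
grip_width: 0.7
finger_force: 0.0
```

Run:
```python
from h import *
from plant import bot
a=load("a_top.npz");s=load("a_side.npz");w=np.load("w.npz")
c=bot.capture("side");d=bot.capture("top")
cv2.imwrite("pics/z_side.png",c["color"][...,::-1]);cv2.imwrite("pics/z_top.png",d["color"][...,::-1])
for n,x,y,z,i,k in(("notes",180,168,232,172,203),):pass
for nm,i,j,(x0,y0,x1,y1) in(("notes",a,d,(195,172,221,198)),("dish",a,d,(178,243,224,292)),("canister",a,d,(236,116,274,156)),("bottle",a,d,(314,114,330,130)),("notes s",s,c,(194,252,228,280)),("canister s",s,c,(174,190,205,245)),("bottle s",s,c,(205,163,222,178))):
    e=np.abs(i["color"][y0:y1,x0:x1].astype(int)-j["color"][y0:y1,x0:x1]).max(2); 
    g=[cv2.cvtColor(q["color"][y0:y1,x0:x1],cv2.COLOR_RGB2GRAY).astype(np.float32) for q in(i,j)]
    print(nm,e.mean().round(1),(e>40).mean().round(3),np.round(cv2.phaseCorrelate(*g)[0],2))
# closed hood: top-face plane colours, front wall edge/lip rows in side view
P=lambda x,y,z: px(c,np.r_[w["o"]+x*w["xw"]+y*w["yw"],z])
print("lip pred",P(-142.5,0,98),"lip bottom",P(-142.5,0,89),"edge",P(-132.5,80,50),P(-132.5,-80,50))
for y in(0,80,-80):
    u=int(P(-132,y,70)[0]); v=int(P(-132,y,70)[1]); print(y,u,v-30,cv2.cvtColor(c["color"],cv2.COLOR_RGB2GRAY)[v-30:v+25,u].tolist())
```

```text
notes 29.8 0.42 [0.32 1.32]
dish 32.4 0.416 [-2.1  -4.39]
canister 6.3 0.0 [0.11 0.02]
bottle 10.5 0.02 [ 0.24 -0.47]
notes s 24.5 0.247 [-0.01  0.2 ]
canister s 4.2 0.013 [0.02 0.04]
bottle s 92.0 0.922 [-3.95 -3.58]
lip pred [262.50608814 217.68622165] lip bottom [262.5256778  222.09563172] edge [224.10642996 233.2993719 ] [305.77081799 243.71333542]
0 264 198 [131, 131, 131, 132, 131, 131, 132, 132, 133, 133, 133, 134, 133, 133, 135, 134, 120, 104, 104, 106, 102, 103, 60, 44, 20, 65, 66, 65, 60, 65, 67, 65, 65, 66, 65, 65, 66, 65, 66, 67, 67, 66, 66, 69, 69, 84, 118, 134, 132, 130, 87, 67, 68, 63, 65]
80 223 193 [126, 119, 106, 102, 103, 103, 104, 104, 106, 120, 136, 139, 139, 138, 138, 139, 131, 105, 102, 103, 78, 74, 73, 74, 75, 74, 74, 74, 73, 74, 76, 73, 73, 75, 74, 75, 74, 74, 73, 72, 74, 73, 66, 132, 132, 190, 211, 185, 153, 152, 102, 77, 42, 27, 26]
-80 306 203 [131, 131, 129, 132, 130, 131, 131, 134, 133, 132, 132, 133, 132, 132, 133, 134, 81, 56, 54, 62, 64, 66, 65, 66, 66, 64, 64, 66, 65, 66, 67, 66, 66, 65, 64, 67, 65, 66, 66, 65, 66, 65, 67, 64, 70, 75, 89, 129, 130, 130, 113, 72, 64, 66, 66]
```

```bash
python3 -c "
from plant import bot
print(bot.get_obs()['contact_force'],bot.close_job())"
```

```text
the job is handed in; nothing more can be done
[0.18825006 0.04062801 0.16323847] None
```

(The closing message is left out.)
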